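Press a glued tile home in the turner's jig

ROBOT

A 6-joint arm with a two-finger parallel gripper is mounted at the origin on the work surface. World frame = base frame: x ahead of the robot, y to its left, z up, the work surface at z = 0. Lengths are in m, angles in rad, forces in N, time in s.
With the tool pointing down it reaches from about 0.3 to 0.875 m from the base axis. Payload 6.4 kg.
Tool frame: the origin (TCP) lies midway between the tips of the shut fingers; the grasp point (between the pads) lies 19 mm behind it (ctrl.pinch_z is the distance from the TCP to the grasp point, in m); z points along the fingers, y is the line along which they close (so a half turn about z gives the same grasp; the last joint's range is limited). The gripper opens to 85 mm and grips with 20 to 120 N. Pads are 22 mm wide; open, the fingers measure 114 mm over their backs; the gripper's body (76 mm by 85 mm) begins 54 mm behind the grasp point. The pads swing forward as they close: fully open they stand 13 mm farther back than shut.
Start: joints at [1.089, 0.181, 1.607, -0, 1.354, -0.206], TCP at [0.157, 0.553, 0.231] pointing down, gripper open.
Joint ranges: [-2.99, 2.99], [-0.89, 2.07], [0.3, 2.58], [-1.14, 4.28], [0, 2.63], [-3.12, 3.12]. Speed limits (rad/s): [2.57, 2.57, 3.01, 3.14, 3.14, 3.14].

INTERFACE

Orientations are given as a unit quaternion [w, x, y, z].
In Python, from bench import ctrl gives the robot as it stands.
- The arm moves only by the tool apply_moves, never from a script. Its argument "moves" is a list of rows, each an object with "jaw": the opening, from 0 (shut) to 1 (fully open); "offset": the shift along the tool's x, y, z in mm, a list of three; "rot": the turn, a rotation vector about the tool's x, y, z in degrees, a list of three. In form: [{"jaw": jaw, "offset": [dx, dy, dz], "rot": [ax, ay, az]}, ...]. A call has exactly 5 rows; each row shifts and turns the commanded pose from where the row before left it, along the tool's axes as they then stand; what a row does not reach is not made up. A row lasts 1/8 s, in which the tool goes at most 62.5 mm and 10.7 degrees, less where a joint would pass 70% of its speed; a pose out of reach is approached as far as the arm can. A call is refused whole if a number of a shift passes 62.5 or a number of a turn 10.7, either way. A call with a gripper value outside its range is refused whole. The fingers move at their own pace and stop on an object; the grip force is fixed at half the most. Time passes only in rows, so rows that do not move let the fingers close, or fill a call up. It gives the time, the measured TCP pose, the force, the opening and the grip force at its end, in the units of the state.
- ctrl.get_obs(): the state, without advancing time (a new reading comes with each control period).
- ctrl.camera(name): name is "scene" or "top" or "wrist"; returns (picture, depth): 384x512x3 uint8, red, green, blue; 384x512 float32, m along the optical axis (not along the pixel's ray), 0 where there is no reading.
- ctrl.camera_params(name): a dict with "K" (3x3 intrinsics, pixels), "cam_to_world" (4x4, takes a point from camera to world coordinates); the wrist camera has in their place "mount" (4x4, takes a point from camera to tool coordinates, whose origin is the TCP and whose axes are the flange's). Camera axes: x right, y down, z forward; pixel columns grow to the right and rows downward; lengths in m; the calibration is good to about 2 mm. A picture is of the moment at which its call begins: read the wrist's pose just before it. camera_params takes no time and is no camera call.
- ctrl.hand_in(): hands the job in; it is judged then, once.
Trained networks look in the newest picture that a camera, given by its name, has taken for a name from the list of things; names that differ only in an ending like _2 or _b are one class to them, and where a whole thing is asked for, a point or a joint stands for the part that bears it (a point fixed in the world has none). Each returns a list of dicts, best first, with "score" (0 to 1); they miss things now and then, are a little off and sometimes report something else, mostly with a low value. They report only what shows in the picture. A call takes as long as a camera call. They do not tell look-alikes from the thing itself.
- ctrl.outline_of(camera, target): "region" (384x512 bool, what is visible of it) and "position" ([column, row] in pixels, amid what is visible of it).
The state is a dict: "time_s": time; "q": joint angles; "dq": joint speeds; "joint_efforts": joint torques, N m; "eef_pos": TCP position; "eef_rot": TCP orientation; "wrist_force": force on the tool from outside, world axes, zero at the start; "torque": the same for the moment, N m; "opening": opening from 0.0 (shut) to 1.0 (fully open); "grasp_force": force on a finger pad.
Only numpy, scipy, OpenCV 4.12 (cv2) and the standard library are available. Lean on these libraries where they do the work, as an engineer would, in place of code of your own. Each camera call takes 0.05 s, during which the arm holds its last target. There are 200 camera calls.

TASK

Lift the saddle-shaped cover off the jig and hang it astride the horizontal bar, letting go of it there. Then take the packer from its rack, slide it down into the gap between stop block and tile - only one of the two gaps is wide enough for it - and with it push that tile straight and flush against the fence, firmly. Finish while still holding the packer in the gripper and keeping the tile pressed against the fence; leave the other tile and everything else on the bench where it is.

Things in the scene. Friction and masses are not known exactly. Their poses are not given: they have to be found in the camera images.
- jig: fixed grey-faced base board, 190 (x) x 250 (y) x 12 mm thick on the bench; turned at most 15 degrees. Origin on the bench under its centre, z up, its own x points away from the robot towards the fence. Two stations side by side, centred at y = +59 and -59 mm: in each, from near to far, a stop block, a gap, a loose tile, a few mm of play, the fence
- fence: fixed wooden strip along the far (+x) edge of the jig, 20 (x) x 250 x 34 mm high; stands on the board; origin under its centre, its near face is 10 mm to its -x, at jig x = +75 mm
- stop_a: the shallow one of two fixed wooden stop blocks on the jig, 52 (x) x 90 (y) x 30 mm high, with the same directions as the jig; near face 26 mm to -x of its origin, far face (the gap's near wall) 26 mm to +x; origin at its underside, on the jig's top, at jig x = -69 mm. It may be at the left or the right station. The gap beyond it is about 30 to 34 mm at the start (38 with the tile flush)
- stop_b: the deep one of the two fixed stop blocks, 74 (x) x 90 (y) x 30 mm high; near face 26 mm to -x of its origin, far face 48 mm to +x; origin at its underside, at jig x = -69 mm. The gap beyond it is only 8 to 12 mm (16 with the tile flush)
- tile_a: loose flat hardwood tile, 80 (x) x 90 (y) x 30 mm thick, 0.16 kg, lying on the jig beyond stop_a, turned by up to 3.5 degrees from the jig and 4 to 8 mm short of the fence. Origin at the centre of its underside, x along the 80 mm side towards the fence. Flush against the fence its origin is at jig x = +35 mm
- tile_b: the same kind of tile, beyond stop_b; to be left alone
- saddle: loose plywood cover shaped like an upside-down U, 0.11 kg: two legs 8 mm thick, 70 long (its y) and 45 high with 44 mm between them (its x), a crown 60 x 70 x 8 mm over them, and on the crown a rib to grip, 14 mm thick (x), 60 long (y), 30 high. Overall 83 mm high. Origin between the feet of the legs, z up. At the start it stands across the wide gap, one leg on the stop block and one on the tile, its y along the gap
- saddle_crown (a point): centre of the underside of the saddle's crown, 45 mm above the saddle's origin; the rib's top is 38 mm above this point
- rail: fixed horizontal round bar, 18 mm diameter, 220 mm long, on two posts at its ends; the bar runs along its own y; origin on the bench under the middle. It is to the left or the right of the jig, the bar pointing roughly away from the robot
- rail_mid (a point): middle of the bar, on its axis, 150 mm above the bench; y along the bar, z up
- rack: fixed wooden box open at the top, 42 (x) x 86 (y) x 30 mm high, walls 8 mm, inside 26 x 70 mm, on the other side of the jig; origin on the bench under its centre. The packer stands in it
- packer: loose dark hardwood plate, 18 mm thick (its x), 60 wide (y), 80 high (z), 0.06 kg, foot slightly chamfered, standing on edge in the rack on its 8 mm floor. Origin at the centre of its underside; both faces are alike
- glue: bystander: squeeze bottle, upright, 52 mm diameter, 150 high; origin under its centre
- bowl: bystander: small turned bowl, 130 mm across, 50 high; origin under its centre
- wax: bystander: flat round tin, 72 mm diameter, 50 high; origin under its centre
- finial: bystander: small turned finial standing upright, 44 mm foot, 70 high; origin under its centre
- offcut: bystander: wooden offcut 50 x 35 x 28 mm lying flat; origin under its centre
- gouge: bystander: turning gouge lying down, 410 mm long, 34 thick; its own x runs from handle to blade, origin on the bench 160 mm from the handle's end
- spindle: bystander: short turned cylindrical blank, 70 mm diameter, 100 high, upright; origin under its centre
There are look-alikes about, which are no part of the job. What is shaped like the tile_a but purple is not meant.

How it is judged:
On the way, in this order (a step that is already met when the one before it is completed fails the run):
1. the saddle hangs astride the bar, let go and at rest (contact force between saddle and rail above 0.2 N and contact force between saddle and the fingers below 0.05 N and x of saddle_crown in the frame of rail_mid between -0.022 and 0.022 m and y of saddle_crown in the frame of rail_mid between -0.1 and 0.1 m and z of saddle_crown in the frame of rail_mid between 0 and 0.02 m and angle between saddle's own z axis and vertical below 0.45 rad and linear speed of saddle below 0.05 m/s), for 0.3 s.
2. the gripped packer is down in the wide gap between stop_a and tile_a (x of packer in the frame of stop_a above 0.03 m and x of packer in the frame of tile_a below -0.044 m and y of packer in the frame of tile_a between -0.035 and 0.035 m and z of packer in the frame of jig below 0.027 m and angle between packer's own z axis and vertical below 0.2 rad and contact force between the fingers and packer above 2 N), for 0.1 s.
At the end, for the whole second after the job is handed in: Saddle astride the bar, crown within 22 mm of its axis, tilt under 25 deg, untouched. Packer gripped (>2 N), upright, foot within 15 mm of the jig top in the wide gap, 35 mm of the tile middle, pressing tile_a (>3 N) on the fence (>3 N); tile flat, still, within 1.8 mm and 1.4 deg of flush (all of step 1 and all of step 2 and x of tile_a in the frame of jig above 0.0332 m and z of tile_a in the frame of jig below 0.015 m and angle between the x axis of tile_a and the x axis of jig, either way round below 0.025 rad and contact force between tile_a and fence above 3 N and contact force between packer and tile_a above 3 N and linear speed of tile_a below 0.02 m/s); the arm keeps its last pose, push and grip.
It fails at once if the other tile is shifted by more than 8 mm (distance of tile_b from where it was at the start of the episode above 0.008 m).
It fails at once if a bystander on the bench is shifted by more than 30 mm (distance of any of glue, bowl, wax, finial, offcut, gouge, spindle from where it was at the start of the episode above 0.03 m).
It also fails if it takes over 64 s, if anything falls off the work surface, if the arm or the gripper's body presses on something with over 40 N, if the wrist force passes 120 N, or if a joint passes its speed limit or range.

## Working session

There is one attempt and no reset: what is moved stays moved. The work goes in short steps, Python scripts to look and compute and a tool call to move; the robot and the scene stay as the last step left them, time stands still between calls to the robot, and variables do not carry over. Pictures are saved under pics/ and viewed, at most 10 in all, crops included, and the job is handed in when it is done.

Besides the shell and the picture viewer there is one more tool, called after ">>>" by a JSON object that holds its "name" and its "arguments", one argument or row to a line. apply_moves: Moves the arm, as the interface text tells. Its arguments: {"type":"object","properties":{"moves":{"type":"array"}},"required":["moves"]}

```bash
mkdir -p pics
cat > h.py <<'E'
import numpy as np, cv2
from bench import ctrl
from scipy.spatial.transform import Rotation as R
def tool():
    o=ctrl.get_obs(); q=o['eef_rot']; T=np.eye(4)
    T[:3,:3]=R.from_quat([q[1],q[2],q[3],q[0]]).as_matrix(); T[:3,3]=o['eef_pos']; return T
def shot(cam):
    T=tool(); p=ctrl.camera_params(cam); im,d=ctrl.camera(cam)
    M=T@np.array(p['mount']) if cam=='wrist' else np.array(p['cam_to_world'])
    K=np.array(p['K']); v,u=np.mgrid[:384,:512]
    P=np.stack([(u-K[0,2])/K[0,0]*d,(v-K[1,2])/K[1,1]*d,d],-1)@M[:3,:3].T+M[:3,3]
    P[d<=0]=np.nan
    return im,d,P,K,M
def save(n,im): cv2.imwrite('pics/'+n,cv2.cvtColor(im,cv2.COLOR_RGB2BGR))
E
python3 - <<'E'
from h import *
ims=[]
for c in ['top','scene']:
    im,d,P,K,M=shot(c); np.savez('/tmp/%s.npz'%c,im=im,d=d,P=P,K=K,M=M)
    print(c,M.round(3).tolist(),K[0,0]); save(c+'0.png',cv2.resize(im,(768,576)))
    for t in ['jig','fence','stop_a','tile_a','saddle','rail','rack','packer','glue','bowl','wax','finial','offcut','gouge','spindle']:
        for r in ctrl.outline_of(c,t)[:3]:
            if r['score']<.3: continue
            m=r['region']; p=P[m]; p=p[~np.isnan(p[:,0])]
            if len(p)<5: continue
            hi=p[p[:,2]>np.percentile(p[:,2],95)-.006]
            rc=cv2.minAreaRect((hi[:,:2]*1000).astype(np.float32))
            print(t,round(r['score'],2),np.round(r['position']),len(p),'med',np.median(p,0).round(3),'top',hi.mean(0).round(3),np.round(rc[0]),np.round(rc[1]),round(rc[2],1))
o=ctrl.get_obs();print(o, ctrl.pinch_z)
print(np.array(ctrl.camera_params('wrist')['mount']).round(3).tolist())
E
```

```text
top [[0.125, -0.968, 0.216, 0.284], [-0.992, -0.122, 0.03, -0.004], [-0.003, -0.218, -0.976, 1.285], [0.0, 0.0, 0.0, 1.0]] 491.84686380197894
jig 0.56 [264. 183.] 2845 med [0.594 0.019 0.014] top [0.636 0.032 0.047] [562.  15.] [189. 250.] 10.5
fence 0.72 [259. 162.] 948 med [0.642 0.03  0.045] top [0.643 0.032 0.047] [644.  30.] [ 22. 249.] 9.9
fence 0.58 [128. 215.] 262 med [0.46  0.348 0.086] top [0.463 0.354 0.088] [463. 354.] [60. 17.] 79.2
stop_a 0.76 [242. 216.] 1082 med [0.491 0.064 0.042] top [0.493 0.064 0.043] [493.  64.] [74. 90.] 9.4
stop_a 0.63 [267. 182.] 2563 med [0.6   0.016 0.014] top [0.641 0.032 0.046] [564.  18.] [183. 247.] 9.2
stop_a 0.56 [288. 217.] 587 med [ 0.495 -0.055  0.042] top [ 0.496 -0.055  0.043] [499. -55.] [47. 90.] 7.3
tile_a 0.77 [296. 287.] 1224 med [ 0.328 -0.102  0.03 ] top [ 0.328 -0.101  0.031] [ 329. -102.] [80. 90.] 35.2
tile_a 0.71 [352. 226.] 1112 med [ 0.502 -0.217  0.03 ] top [ 0.503 -0.218  0.031] [ 503. -219.] [80. 90.] 86.8
tile_a 0.64 [284. 176.] 785 med [ 0.609 -0.029  0.042] top [ 0.607 -0.033  0.043] [599. -37.] [79. 89.] 6.9
sa
[... 3966 characters left out ...]
]), 'dq': array([ 7.68080503e-04,  9.37833702e-05, -4.32729343e-04, -2.89350190e-04,
       -2.16478886e-03, -1.70402583e-04]), 'joint_efforts': array([-1.22816578e-03, -4.44853914e+01, -3.51671469e+01, -3.69103054e-04,
        1.08251821e-03,  1.05525199e-06]), 'eef_pos': array([0.1565561 , 0.55329579, 0.23128388]), 'eef_rot': array([-6.04788287e-06,  1.37461461e-01,  9.90507116e-01, -5.81700664e-06]), 'wrist_force': array([-0.15118522, -0.06052785,  0.48956522]), 'torque': array([ 0.01948822,  0.01388288, -0.01286686]), 'grasp_force': 0.0, 'opening': 1.0036144988071782} 0.0187
[[-0.001, -0.946, -0.323, 0.085], [1.0, -0.001, -0.0, -0.001], [0.0, -0.323, 0.946, -0.143], [0.0, 0.0, 0.0, 1.0]]
```

View pics/top0.png

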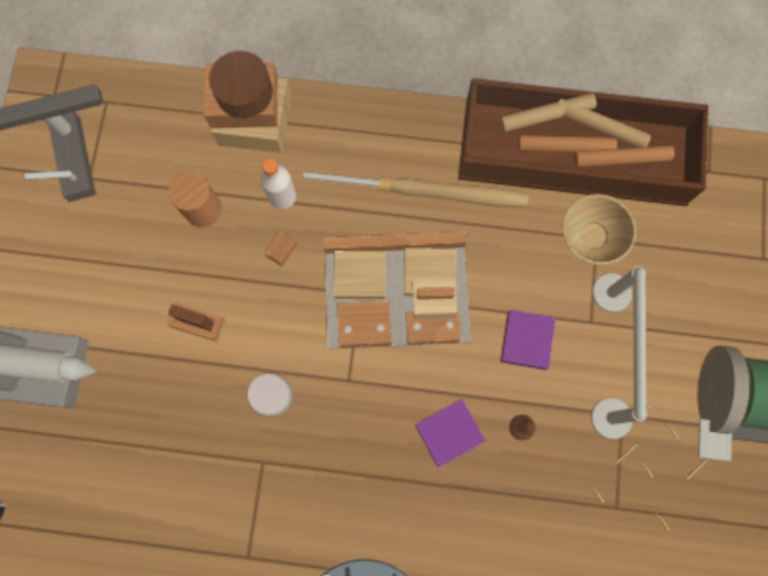

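View pics/scene0.png

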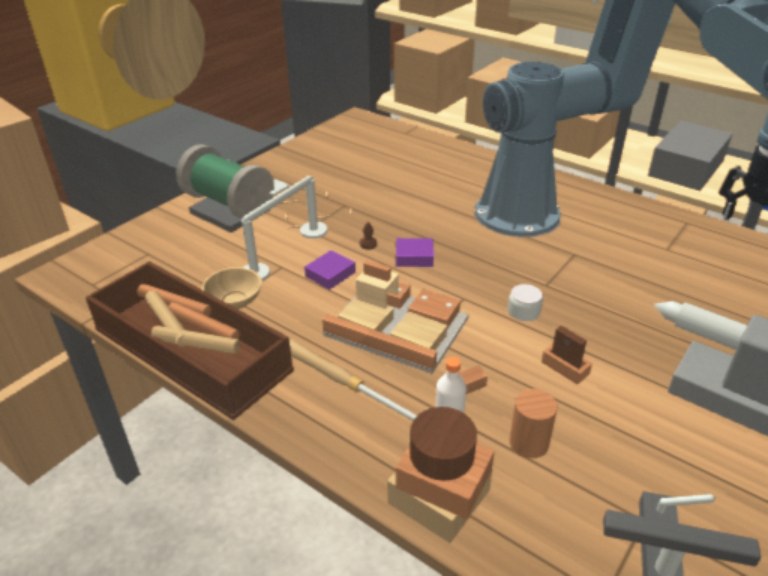

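```bash
cat > plan.py <<'E'
# usage: plan.py x y z yaw_of_tool_y(deg) n jaw  (mm)
import sys; from h import *
def plan(x,y,z,yaw,n,jaw,T=None):
    T=tool() if T is None else T; tgt=np.array([x,y,z])/1000.
    c,s=np.cos(np.radians(yaw)),np.sin(np.radians(yaw))
    Rt=np.array([[-(-s),c,0],[-c,s,0],[0,0,-1.]]); Rt=np.column_stack([[-s,c,0],[c,s,0],[0,0,-1]])
    rows=[]
    for k in range(n,0,-1):
        off=np.round(T[:3,:3].T@(tgt-T[:3,3])/k*1000,1)
        rv=np.round(np.degrees(R.from_matrix(T[:3,:3].T@Rt).as_rotvec())/k,1)
        rows.append({"jaw":jaw,"offset":(off+0.).tolist(),"rot":(rv+0.).tolist()})
        T=T.copy(); T[:3,3]+=T[:3,:3]@off/1000; T[:3,:3]=T[:3,:3]@R.from_rotvec(np.radians(rv)).as_matrix()
    return rows,T
if __name__=='__main__':
    a=list(map(float,sys.argv[1:])); r,_=plan(*a[:4],int(a[4]),a[5])
    o=ctrl.get_obs(); print(o['time_s'],o['eef_pos'].round(4),o['wrist_force'].round(1),o['opening'],o['grasp_force'])
    for i in range(0,len(r),5): print(str(r[i:i+5]).replace("'",'"'))
E
python3 plan.py 545 -47 215 9.9 15 1
```

```text
1.6 [0.1566 0.5533 0.2313] [-0.2 -0.1  0.5] 1.0036144988071782 0.0
[{"jaw": 1.0, "offset": [-35.8, -31.5, 1.1], "rot": [0.0, 0.0, 4.3]}, {"jaw": 1.0, "offset": [-38.1, -28.7, 1.1], "rot": [0.0, 0.0, 4.3]}, {"jaw": 1.0, "offset": [-40.1, -25.7, 1.1], "rot": [0.0, 0.0, 4.3]}, {"jaw": 1.0, "offset": [-41.9, -22.7, 1.1], "rot": [0.0, 0.0, 4.3]}, {"jaw": 1.0, "offset": [-43.5, -19.5, 1.1], "rot": [0.0, 0.0, 4.3]}]
[{"jaw": 1.0, "offset": [-44.9, -16.1, 1.1], "rot": [0.0, 0.0, 4.3]}, {"jaw": 1.0, "offset": [-45.9, -12.7, 1.1], "rot": [0.0, 0.0, 4.3]}, {"jaw": 1.0, "offset": [-46.8, -9.2, 1.1], "rot": [0.0, 0.0, 4.3]}, {"jaw": 1.0, "offset": [-47.3, -5.7, 1.1], "rot": [0.0, 0.0, 4.3]}, {"jaw": 1.0, "offset": [-47.6, -2.2, 1.1], "rot": [0.0, 0.0, 4.3]}]
[{"jaw": 1.0, "offset": [-47.7, 1.4, 1.1], "rot": [0.0, 0.0, 4.3]}, {"jaw": 1.0, "offset": [-47.4, 5.0, 1.0], "rot": [0.0, 0.0, 4.2]}, {"jaw": 1.0, "offset": [-46.9, 8.5, 1.1], "rot": [0.0, 0.0, 4.3]}, {"jaw": 1.0, "offset": [-46.1, 11.9, 1.0], "rot": [0.0, 0.0, 4.2]}, {"jaw": 1.0, "offset": [-45.2, 15.3, 1.1], "rot": [0.0, 0.0, 4.3]}]
```

>>> {"name": "apply_moves", "arguments": {
  "moves": [
    {"jaw":1.0,"offset":[-36,-31,1],"rot":[0,0,4.3]},
    {"jaw":1.0,"offset":[-38,-29,1],"rot":[0,0,4.3]},
    {"jaw":1.0,"offset":[-40,-26,1],"rot":[0,0,4.3]},
    {"jaw":1.0,"offset":[-42,-23,1],"rot":[0,0,4.3]},
    {"jaw":1.0,"offset":[-43,-19,1],"rot":[0,0,4.3]}
  ]
}}

```text
time_s: 2.22
eef_pos: [0.2863, 0.3522, 0.2265]
eef_rot: [0.0, 0.321, 0.947, 0.0]
wrist_force: [0.7, -0.2, -1.0]
opening: 1.0
grasp_force: 0.0
```

>>> {"name": "apply_moves", "arguments": {
  "moves": [
    {"jaw":1.0,"offset":[-45,-16,1],"rot":[0,0,4.3]},
    {"jaw":1.0,"offset":[-46,-13,1],"rot":[0,0,4.3]},
    {"jaw":1.0,"offset":[-47,-9,1],"rot":[0,0,4.3]},
    {"jaw":1.0,"offset":[-47,-6,1],"rot":[0,0,4.3]},
    {"jaw":1.0,"offset":[-48,-2,1],"rot":[0,0,4.3]}
  ]
}}

```text
time_s: 2.85
eef_pos: [0.4163, 0.1516, 0.2216]
eef_rot: [0.0, 0.492, 0.871, 0.0]
wrist_force: [-0.1, 0.2, -0.8]
opening: 0.998
grasp_force: 0.0
```

>>> {"name": "apply_moves", "arguments": {
  "moves": [
    {"jaw":1.0,"offset":[-48,1,1],"rot":[0,0,4.3]},
    {"jaw":1.0,"offset":[-47,5,1],"rot":[0,0,4.3]},
    {"jaw":1.0,"offset":[-47,9,1],"rot":[0,0,4.3]},
    {"jaw":1.0,"offset":[-46,12,1],"rot":[0,0,4.3]},
    {"jaw":1.0,"offset":[-45,15,1],"rot":[0,0,4.3]}
  ]
}}

```text
time_s: 3.48
eef_pos: [0.5454, -0.0486, 0.2164]
eef_rot: [0.0, 0.646, 0.763, 0.0]
wrist_force: [-0.9, 0.2, -0.0]
opening: 0.997
grasp_force: 0.0
```

```bash
python3 - <<'E'
from h import *
im,d,P,K,M=shot('wrist'); save('w0.png',im)
print(tool().round(3).tolist())
for t in ['saddle','tile_a','stop_a','fence']:
    for r in ctrl.outline_of('wrist',t)[:3]:
        if r['score']<.3: continue
        p=P[r['region']]; p=p[~np.isnan(p[:,0])]
        if len(p)<5: continue
        hi=p[p[:,2]>np.percentile(p[:,2],95)-.006]
        rc=cv2.minAreaRect((hi[:,:2]*1000).astype(np.float32))
        print(t,round(r['score'],2),np.round(r['position']),len(p),'top',hi.mean(0).round(4),np.round(rc[0],1),np.round(rc[1],1),round(rc[2],1))
E
python3 plan.py 545 -47 100 9.9 5 1
```

```text
[[-0.16, 0.987, 0.003, 0.548], [0.987, 0.16, -0.003, -0.053], [-0.004, 0.002, -1.0, 0.216], [0.0, 0.0, 0.0, 1.0]]
saddle 0.85 [259. 184.] 5073 top [ 0.5434 -0.047   0.1247] [543.9 -48.8] [14.  59.3] 9.0
tile_a 0.73 [206. 280.] 4200 top [ 0.5033 -0.2172  0.03  ] [ 505.9 -162.8] [196.2  88.9] 87.2
tile_a 0.7 [316. 161.] 4885 top [ 0.6049 -0.0325  0.0423] [598.6 -38.6] [80.  90.2] 6.4
tile_a 0.66 [317.  47.] 7986 top [0.5785 0.081  0.042 ] [578.8  79.7] [80.2 84.5] 7.0
stop_a 0.97 [212. 160.] 2731 top [ 0.4947 -0.05    0.0421] [502.4 -54.9] [51.9 90.2] 9.5
stop_a 0.56 [225.  48.] 7731 top [0.4934 0.0645 0.042 ] [493.5  62.2] [74.2 88.1] 9.8
fence 0.58 [365. 106.] 6208 top [0.6431 0.0305 0.0458] [643.1  17.4] [ 29.5 225. ] 8.7
3.725 [ 0.5442 -0.0468  0.216 ] [ 1.  -0.2  0.1] 0.9997912260136227 0.0
[{"jaw": 1.0, "offset": [-0.1, 0.2, 23.2], "rot": [0.0, 0.0, 0.0]}, {"jaw": 1.0, "offset": [-0.1, 0.2, 23.2], "rot": [0.0, 0.0, -0.1]}, {"jaw": 1.0, "offset": [-0.1, 0.2, 23.2], "rot": [0.0, 0.0, 0.0]}, {"jaw": 1.0, "offset": [-0.1, 0.1, 23.2], "rot": [0.0, 0.0, -0.1]}, {"jaw": 1.0, "offset": [0.0, 0.2, 23.2], "rot": [0.0, 0.0, 0.0]}]
```

View pics/w0.png

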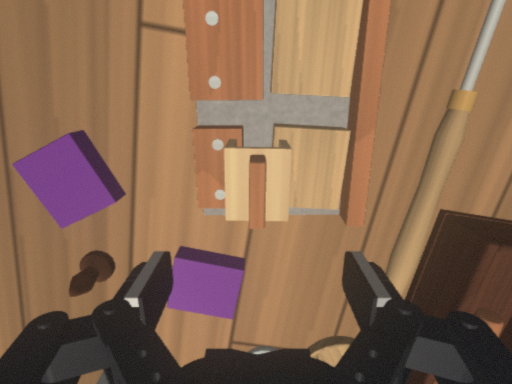

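>>> {"name": "apply_moves", "arguments": {
  "moves": [
    {"jaw":1.0,"offset":[0,0,30],"rot":[0,0,0]},
    {"jaw":1.0,"offset":[-1,0,30],"rot":[0,0,0]},
    {"jaw":1.0,"offset":[0,0,30],"rot":[0,0,0]},
    {"jaw":1.0,"offset":[0,0,20],"rot":[0,0,0]},
    {"jaw":1.0,"offset":[0,0,6],"rot":[0,0,0]}
  ]
}}

```text
time_s: 4.35
eef_pos: [0.5434, -0.0465, 0.0992]
eef_rot: [-0.001, 0.644, 0.765, -0.0]
wrist_force: [-0.4, 0.5, -0.5]
opening: 1.004
grasp_force: 0.0
```

>>> {"name": "apply_moves", "arguments": {
  "moves": [
    {"jaw":0,"offset":[0,0,0],"rot":[0,0,0]},
    {"jaw":0,"offset":[0,0,0],"rot":[0,0,0]},
    {"jaw":0,"offset":[0,0,0],"rot":[0,0,0]},
    {"jaw":0,"offset":[0,0,0],"rot":[0,0,0]},
    {"jaw":0,"offset":[0,0,0],"rot":[0,0,0]}
  ]
}}

```text
time_s: 4.97
eef_pos: [0.5454, -0.0483, 0.1011]
eef_rot: [0.001, 0.645, 0.764, 0.0]
wrist_force: [1.1, 0.6, 4.5]
opening: 0.153
grasp_force: 59.7
```

>>> {"name": "apply_moves", "arguments": {
  "moves": [
    {"jaw":0,"offset":[0,0,0],"rot":[0,0,0]},
    {"jaw":0,"offset":[0,0,-5],"rot":[0,0,0]},
    {"jaw":0,"offset":[0,0,-20],"rot":[0,0,0]},
    {"jaw":0,"offset":[0,0,-40],"rot":[0,0,0]},
    {"jaw":0,"offset":[0,0,-40],"rot":[0,0,0]}
  ]
}}

```text
time_s: 5.6
eef_pos: [0.5439, -0.0478, 0.2056]
eef_rot: [-0.001, 0.645, 0.764, -0.0]
wrist_force: [0.4, 0.6, -0.6]
opening: 0.151
grasp_force: 58.9
```

>>> {"name": "apply_moves", "arguments": {
  "moves": [
    {"jaw":0,"offset":[0,0,-20],"rot":[0,0,0]},
    {"jaw":0,"offset":[0,0,-15],"rot":[0,0,0]},
    {"jaw":0,"offset":[0,0,-5],"rot":[0,0,0]},
    {"jaw":0,"offset":[0,0,0],"rot":[0,0,0]},
    {"jaw":0,"offset":[0,0,0],"rot":[0,0,0]}
  ]
}}

```text
time_s: 6.22
eef_pos: [0.5442, -0.0479, 0.2441]
eef_rot: [-0.001, 0.645, 0.764, -0.0]
wrist_force: [-0.4, 0.0, -1.3]
opening: 0.151
grasp_force: 59.0
```

```bash
python3 plan.py 505 -366 255 -86.5 10 0
python3 - <<'E'
from h import *
# rail bar from both fixed cameras
from glob import glob
for c in ['top','scene']:
    z=np.load('/tmp/%s.npz'%c); P=z['P'].reshape(-1,3)
    m=(abs(P[:,0]-.5)<.09)&(abs(P[:,1]+.366)<.03)&(P[:,2]>.12)&(P[:,2]<.18)
    p=P[m]; h=p[p[:,2]>p[:,2].max()-.006]
    k=np.polyfit(h[:,0],h[:,1],1); print(c,len(p),p[:,2].max(),np.degrees(np.arctan(k[0])),np.polyval(k,.5), p[:,1].min(),p[:,1].max())
E
```

```text
6.225 [ 0.5442 -0.0479  0.2441] [-0.4  0.  -1.3] 0.1514646776111987 58.988789319992065
[{"jaw": 0.0, "offset": [-30.7, -9.2, -1.1], "rot": [0.0, 0.0, 9.6]}, {"jaw": 0.0, "offset": [-31.8, -4.0, -1.1], "rot": [0.0, 0.0, 9.6]}, {"jaw": 0.0, "offset": [-32.0, 1.4, -1.1], "rot": [0.0, 0.0, 9.6]}, {"jaw": 0.0, "offset": [-31.3, 6.7, -1.1], "rot": [0.0, 0.0, 9.6]}, {"jaw": 0.0, "offset": [-29.8, 11.8, -1.1], "rot": [0.0, 0.0, 9.6]}]
[{"jaw": 0.0, "offset": [-27.4, 16.7, -1.1], "rot": [0.0, 0.0, 9.6]}, {"jaw": 0.0, "offset": [-24.2, 21.0, -1.1], "rot": [0.0, 0.0, 9.6]}, {"jaw": 0.0, "offset": [-20.4, 24.7, -1.1], "rot": [0.0, 0.0, 9.7]}, {"jaw": 0.0, "offset": [-16.0, 27.8, -1.1], "rot": [0.0, 0.1, 9.6]}, {"jaw": 0.0, "offset": [-11.0, 30.1, -1.2], "rot": [-0.1, 0.0, 9.7]}]
top 616 0.16501608801582512 2.905154691379129 -0.36743023755465104 -0.37914668417790426 -0.35486507018682834
scene 216 0.16210825503501458 2.9442511060230765 -0.36629451268286417 -0.3798651512025547 -0.353112953598015
```

>>> {"name": "apply_moves", "arguments": {
  "moves": [
    {"jaw":0,"offset":[-31,-9,-1],"rot":[0,0,9.6]},
    {"jaw":0,"offset":[-32,-4,-1],"rot":[0,0,9.6]},
    {"jaw":0,"offset":[-32,1,-1],"rot":[0,0,9.6]},
    {"jaw":0,"offset":[-31,7,-1],"rot":[0,0,9.6]},
    {"jaw":0,"offset":[-30,12,-1],"rot":[0,0,9.6]}
  ]
}}

```text
time_s: 6.85
eef_pos: [0.5249, -0.2083, 0.2493]
eef_rot: [-0.001, 0.901, 0.434, -0.0]
wrist_force: [-1.2, -0.0, -1.0]
opening: 0.15
grasp_force: 58.9
```

>>> {"name": "apply_moves", "arguments": {
  "moves": [
    {"jaw":0,"offset":[-27,17,-1],"rot":[0,0,9.6]},
    {"jaw":0,"offset":[-24,21,-1],"rot":[0,0,9.7]},
    {"jaw":0,"offset":[-20,25,-1],"rot":[0,0,9.7]},
    {"jaw":0,"offset":[-16,28,-1],"rot":[0,0,9.7]},
    {"jaw":0,"offset":[-11,30,-1],"rot":[0,0,9.7]}
  ]
}}

```text
time_s: 7.48
eef_pos: [0.5064, -0.3672, 0.2541]
eef_rot: [-0.001, 1.0, 0.026, -0.001]
wrist_force: [-0.0, 0.9, -1.4]
opening: 0.147
grasp_force: 58.9
```

>>> {"name": "apply_moves", "arguments": {
  "moves": [
    {"jaw":0,"offset":[0,0,0],"rot":[0,0,0]},
    {"jaw":0,"offset":[0,0,0],"rot":[0,0,0]},
    {"jaw":0,"offset":[0,0,0],"rot":[0,0,0]},
    {"jaw":0,"offset":[0,0,0],"rot":[0,0,0]},
    {"jaw":0,"offset":[0,0,0],"rot":[0,0,0]}
  ]
}}

```text
time_s: 8.1
eef_pos: [0.5071, -0.366, 0.2554]
eef_rot: [0.0, 1.0, 0.029, 0.0]
wrist_force: [-0.6, 0.7, -1.4]
opening: 0.152
grasp_force: 59.0
```

```bash
python3 - <<'E'
from h import *
im,d,P,K,M=shot('wrist'); save('w1.png',im)
T=tool(); print(T.round(4).tolist())
Q=P.reshape(-1,3)
m=(abs(Q[:,0]-.5)<.2)&(abs(Q[:,1]+.366)<.04)&(Q[:,2]>.13)&(Q[:,2]<.18); p=Q[m]
print(len(p)); 
if len(p):
    h=p[p[:,2]>np.percentile(p[:,2],98)-.004]; k=np.polyfit(h[:,0],h[:,1],1); print(h.min(0),h.max(0),np.degrees(np.arctan(k[0])),np.polyval(k,.5))
tc=[ (r['score'],) for r in ctrl.outline_of('wrist','saddle')[:2]]
for r in ctrl.outline_of('wrist','saddle')[:1]:
    L=(P[r['region']]-T[:3,3])@T[:3,:3]*1000; L=L[~np.isnan(L[:,0])]; print(r['score'],r['position'],L.min(0),L.max(0),np.percentile(L,[5,50,95],axis=0).round(1))
E
python3 plan.py 500 -366.5 225 -86.9 5 0
```

```text
[[0.9983, 0.0583, 0.0002, 0.5071], [0.0583, -0.9983, -0.0002, -0.3661], [0.0001, 0.0002, -1.0, 0.2554], [0.0, 0.0, 0.0, 1.0]]
3042
[ 0.51394223 -0.37604884  0.15586175] [ 0.6141225  -0.35700732  0.1609515 ] 3.137169449297974 -0.36981272811571053
0.76 [256.0, 222.0] [-291.21784174  -42.66967757  -25.76131152] [ 33.34829806  81.28317029 257.0809676 ] [[-20.8 -27.3 -24.3]
 [ 16.7  -0.1   5.7]
 [ 32.6  27.7  25.1]]
8.25 [ 0.507  -0.3663  0.2554] [-0.1 -0.4 -1.9] 0.14886355834778225 58.97116541862488
[{"jaw": 0.0, "offset": [-1.4, 0.0, 6.1], "rot": [0.0, 0.0, 0.0]}, {"jaw": 0.0, "offset": [-1.4, -0.1, 6.1], "rot": [0.0, 0.0, 0.1]}, {"jaw": 0.0, "offset": [-1.4, 0.0, 6.1], "rot": [0.0, 0.0, 0.0]}, {"jaw": 0.0, "offset": [-1.4, 0.0, 6.1], "rot": [0.0, 0.0, 0.1]}, {"jaw": 0.0, "offset": [-1.4, -0.1, 6.0], "rot": [0.0, 0.0, 0.0]}]
```

View pics/w1.png

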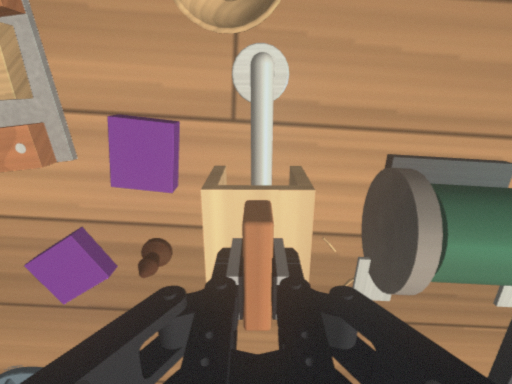

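>>> {"name": "apply_moves", "arguments": {
  "moves": [
    {"jaw":0,"offset":[-2,1,6],"rot":[0,0,0.2]},
    {"jaw":0,"offset":[-2,1,6],"rot":[0,0,0]},
    {"jaw":0,"offset":[-2,0.5,6],"rot":[0,0,0]},
    {"jaw":0,"offset":[-1,0,6],"rot":[0,0,0]},
    {"jaw":0,"offset":[0,0,6],"rot":[0,0,0]}
  ]
}}

```text
time_s: 8.88
eef_pos: [0.5, -0.3693, 0.2248]
eef_rot: [-0.0, 1.0, 0.027, -0.0]
wrist_force: [-0.1, -0.5, 0.1]
opening: 0.148
grasp_force: 59.0
```

>>> {"name": "apply_moves", "arguments": {
  "moves": [
    {"jaw":0,"offset":[0,0,0],"rot":[0,0,0]},
    {"jaw":0,"offset":[0,0,0],"rot":[0,0,0]},
    {"jaw":0,"offset":[0,0,0],"rot":[0,0,0]},
    {"jaw":0,"offset":[0,0,0],"rot":[0,0,0]},
    {"jaw":0,"offset":[0,0,0],"rot":[0,0,0]}
  ]
}}

```text
time_s: 9.5
eef_pos: [0.5001, -0.3694, 0.2254]
eef_rot: [0.0, 1.0, 0.027, 0.0]
wrist_force: [0.8, 0.1, -0.7]
opening: 0.15
grasp_force: 59.0
```

Run:
```python
from h import *
im,d,P,K,M=shot('wrist'); T=tool(); print(T.round(4).tolist())
L=((P-T[:3,3])@T[:3,:3]*1000).reshape(-1,3); L=L[~np.isnan(L[:,0])]
zb=T[2,3]*1000-159
b=L[(L[:,0]>45)&(L[:,0]<110)&(abs(L[:,1])<25)&(abs(L[:,2]-zb-5)<12)]
for x in (50,65,80,95):
    s=b[abs(b[:,0]-x)<5]; print('bar',x,len(s),np.percentile(s[:,1],[2,98]).round(1),s[:,1].mean(),s[:,2].min())
c=L[(L[:,0]>26)&(L[:,0]<33)&(abs(L[:,1])<40)&(L[:,2]<9)&(L[:,2]>-2)]
print('crown',len(c),np.percentile(c[:,1],[2,98]).round(1),c[:,1].mean())
for c in ['top','scene']:
    im,d,P,K,M=shot(c)
    L=((P-T[:3,3])@T[:3,:3]*1000).reshape(-1,3); L=L[~np.isnan(L[:,0])]
    for nm,lo,hi in(('near',-95,-45),('far',45,95)):
        b=L[(L[:,0]>lo)&(L[:,0]<hi)&(abs(L[:,1])<25)&(abs(L[:,2]-zb-5)<12)]
        if len(b): print(c,nm,len(b),np.percentile(b[:,1],[2,98]).round(1), b[b[:,2]<b[:,2].min()+5][:,1].mean())
    s=L[(abs(L[:,0])<33)&(abs(L[:,1])<40)&(L[:,2]<9)&(L[:,2]>-2)]
    print(c,'crown',len(s),np.percentile(s[:,1],[2,98]).round(1))
```

```text
[[0.9985, 0.0541, 0.0001, 0.5001], [0.0541, -0.9985, -0.0001, -0.3694], [0.0001, 0.0001, -1.0, 0.2254], [0.0, 0.0, 0.0, 1.0]]
bar 50 360 [-7.8  9.3] 0.656851109141806 65.00152509005262
bar 65 385 [-8.4  9.1] 0.29682797444165987 65.02051038245023
bar 80 414 [-8.2  8.9] 0.3313449373215408 64.74432050005714
bar 95 419 [-7.9  8.7] 0.3782197291025199 64.57617532781696
crown 1604 [-28.3  29.1] 0.22958357834000806
top far 126 [-10.2   5.9] -2.430180497571337Traceback (most recent call last):
  File "<stdin>", line 17, in <module>
    return _quantile_unchecked(
        a, q, axis, out, overwrite_input, method, keepdims, weights)
    return _ureduce(a,
                    func=_quantile_ureduce_func,
    ...<5 lines>...
                    overwrite_input=overwrite_input,
                    method=method)
    r = func(a, **kwargs)
    result = _quantile(arr,
                       quantiles=q,
    ...<2 lines>...
                       out=out,
                       weights=wgt)
    slices_having_nans = np.isnan(arr[-1, ...])
                                  ~~~^^^^^^^^^
IndexError: index -1 is out of bounds for axis 0 with size 0
```

>>> {"name": "apply_moves", "arguments": {
  "moves": [
    {"jaw":0,"offset":[0,0,10],"rot":[0,0,0]},
    {"jaw":0,"offset":[0,0,15],"rot":[0,0,0]},
    {"jaw":0,"offset":[0,0,15],"rot":[0,0,0]},
    {"jaw":0,"offset":[0,0,8],"rot":[0,0,0]},
    {"jaw":0,"offset":[0,0,2],"rot":[0,0,0]}
  ]
}}

```text
time_s: 10.22
eef_pos: [0.4997, -0.369, 0.1742]
eef_rot: [-0.001, 1.0, 0.027, -0.001]
wrist_force: [-0.0, 0.0, -0.3]
opening: 0.15
grasp_force: 59.0
```

>>> {"name": "apply_moves", "arguments": {
  "moves": [
    {"jaw":0,"offset":[0,0,1],"rot":[0,0,0]},
    {"jaw":0,"offset":[0,0,1],"rot":[0,0,0]},
    {"jaw":0,"offset":[0,0,0],"rot":[0,0,0]},
    {"jaw":0,"offset":[0,0,0],"rot":[0,0,0]},
    {"jaw":0,"offset":[0,0,0],"rot":[0,0,0]}
  ]
}}

```text
time_s: 10.85
eef_pos: [0.5001, -0.3694, 0.1734]
eef_rot: [0.0, 1.0, 0.027, 0.0]
wrist_force: [-0.6, -0.2, -1.5]
opening: 0.155
grasp_force: 59.0
```

>>> {"name": "apply_moves", "arguments": {
  "moves": [
    {"jaw":0,"offset":[0,0,1],"rot":[0,0,0]},
    {"jaw":0,"offset":[0,0,0.5],"rot":[0,0,0]},
    {"jaw":0,"offset":[0,0,0],"rot":[0,0,0]},
    {"jaw":0,"offset":[0,0,0],"rot":[0,0,0]},
    {"jaw":0,"offset":[0,0,0],"rot":[0,0,0]}
  ]
}}

```text
time_s: 11.48
eef_pos: [0.5002, -0.3695, 0.173]
eef_rot: [0.0, 1.0, 0.027, 0.0]
wrist_force: [-1.7, 2.1, 4.7]
opening: 0.157
grasp_force: 60.0
```

>>> {"name": "apply_moves", "arguments": {
  "moves": [
    {"jaw":0.2,"offset":[0,0,-0.5],"rot":[0,0,0]},
    {"jaw":0.25,"offset":[0,0,0],"rot":[0,0,0]},
    {"jaw":0.3,"offset":[0,0,0],"rot":[0,0,0]},
    {"jaw":0.5,"offset":[0,0,0],"rot":[0,0,0]},
    {"jaw":0.7,"offset":[0,0,0],"rot":[0,0,0]}
  ]
}}

```text
time_s: 12.1
eef_pos: [0.5001, -0.3693, 0.1722]
eef_rot: [-0.0, 1.0, 0.027, -0.0]
wrist_force: [0.7, -0.3, -0.3]
opening: 0.689
grasp_force: 0.0
```

>>> {"name": "apply_moves", "arguments": {
  "moves": [
    {"jaw":0.8,"offset":[0,0,0],"rot":[0,0,0]},
    {"jaw":0.8,"offset":[0,0,-3],"rot":[0,0,0]},
    {"jaw":0.8,"offset":[0,0,-15],"rot":[0,0,0]},
    {"jaw":0.8,"offset":[0,0,-35],"rot":[0,0,0]},
    {"jaw":0.8,"offset":[0,0,-45],"rot":[0,0,0]}
  ]
}}

```text
time_s: 12.72
eef_pos: [0.4997, -0.369, 0.2715]
eef_rot: [-0.0, 1.0, 0.027, -0.0]
wrist_force: [0.1, -1.0, -0.6]
opening: 0.802
grasp_force: 0.0
```

>>> {"name": "apply_moves", "arguments": {
  "moves": [
    {"jaw":0.8,"offset":[0,0,0],"rot":[0,0,0]},
    {"jaw":0.8,"offset":[0,0,0],"rot":[0,0,0]},
    {"jaw":0.8,"offset":[0,0,0],"rot":[0,0,0]},
    {"jaw":0.8,"offset":[0,0,0],"rot":[0,0,0]},
    {"jaw":0.8,"offset":[0,0,0],"rot":[0,0,0]}
  ]
}}

```text
time_s: 13.35
eef_pos: [0.4999, -0.3691, 0.2695]
eef_rot: [-0.0, 1.0, 0.027, -0.0]
wrist_force: [-0.1, 0.3, 0.6]
opening: 0.797
grasp_force: 0.0
```

```bash
python3 - <<'E'
from h import *
im,d,P,K,M=shot('wrist'); a=im
im2,d2,P2,_,_=shot('scene'); save('w2.png',np.hstack([a,im2])[:, :1024][::1,::1] if 0 else cv2.resize(np.hstack([a,im2]),(800,300)))
Q=P.reshape(-1,3); Q=Q[~np.isnan(Q[:,0])]
s=Q[(abs(Q[:,0]-.5)<.05)&(abs(Q[:,1]+.369)<.06)&(Q[:,2]>.162)]
h=s[s[:,2]>s[:,2].max()-.008]; print('rib',h.mean(0),s[:,2].max())
f=s[(abs(s[:,2]-.168)<.012)]; 
A=np.c_[f[:,:2]-[.5,-.369],np.ones(len(f))]; print('crown plane',np.linalg.lstsq(A,f[:,2],rcond=None)[0])
E
python3 plan.py 455 356 250 -10.8 20 1
```

```text
rib [ 0.51423182 -0.36840954  0.35589903] 0.3614399189899546
crown plane [0.00276534 0.00074441 0.16702734]
13.45 [ 0.5    -0.3693  0.2699] [0.7 0.5 0.6] 0.7986830094324441 0.0
[{"jaw": 1.0, "offset": [-0.3, -36.3, 1.0], "rot": [0.0, 0.0, -3.8]}, {"jaw": 1.0, "offset": [2.1, -36.3, 1.0], "rot": [0.0, 0.0, -3.8]}, {"jaw": 1.0, "offset": [4.5, -36.0, 1.0], "rot": [0.0, 0.0, -3.8]}, {"jaw": 1.0, "offset": [6.9, -35.7, 1.0], "rot": [0.0, 0.0, -3.8]}, {"jaw": 1.0, "offset": [9.3, -35.1, 1.0], "rot": [0.0, 0.0, -3.8]}]
[{"jaw": 1.0, "offset": [11.6, -34.4, 1.0], "rot": [0.0, 0.0, -3.8]}, {"jaw": 1.0, "offset": [13.8, -33.6, 1.0], "rot": [0.0, 0.0, -3.8]}, {"jaw": 1.0, "offset": [16.0, -32.6, 1.0], "rot": [0.0, 0.0, -3.8]}, {"jaw": 1.0, "offset": [18.1, -31.5, 1.0], "rot": [0.0, 0.0, -3.8]}, {"jaw": 1.0, "offset": [20.2, -30.2, 1.0], "rot": [0.0, 0.0, -3.8]}]
[{"jaw": 1.0, "offset": [22.1, -28.8, 1.0], "rot": [0.0, 0.0, -3.8]}, {"jaw": 1.0, "offset": [24.0, -27.3, 1.0], "rot": [0.0, 0.0, -3.8]}, {"jaw": 1.0, "offset": [25.8, -25.6, 1.0], "rot": [0.0, 0.0, -3.8]}, {"jaw": 1.0, "offset": [27.4, -23.9, 1.0], "rot": [0.0, 0.0, -3.8]}, {"jaw": 1.0, "offset": [28.9, -22.0, 1.0], "rot": [0.0, 0.0, -3.8]}]
[{"jaw": 1.0, "offset": [30.3, -20.0, 1.1], "rot": [0.0, 0.0, -3.8]}, {"jaw": 1.0, "offset": [31.6, -18.0, 1.0], "rot": [0.0, 0.0, -3.8]}, {"jaw": 1.0, "offset": [32.7, -15.8, 1.1], "rot": [0.0, 0.0, -3.8]}, {"jaw": 1.0, "offset": [33.7, -13.7, 1.0], "rot": [0.0, 0.0, -3.9]}, {"jaw": 1.0, "offset": [34.6, -11.3, 1.1], "rot": [0.0, 0.0, -3.8]}]
```

View pics/w2.png

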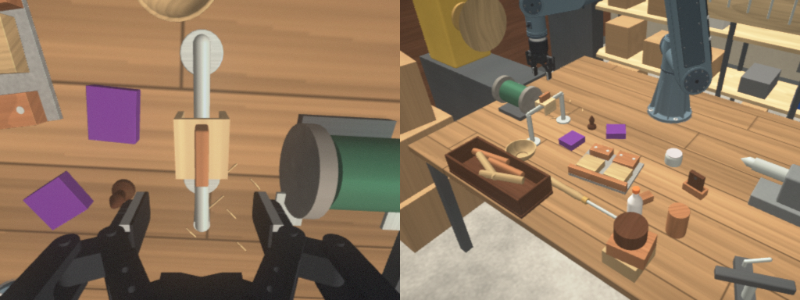

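The saddle (left half, about (202,155)) hangs level astride the bar, and the jaws are clear of it. On to the packer.

>>> {"name": "apply_moves", "arguments": {
  "moves": [
    {"jaw":1,"offset":[0,-36,1],"rot":[0,0,-3.8]},
    {"jaw":1,"offset":[2,-36,1],"rot":[0,0,-3.8]},
    {"jaw":1,"offset":[4,-36,1],"rot":[0,0,-3.8]},
    {"jaw":1,"offset":[7,-36,1],"rot":[0,0,-3.8]},
    {"jaw":1,"offset":[9,-35,1],"rot":[0,0,-3.8]}
  ]
}}

```text
time_s: 14.08
eef_pos: [0.4882, -0.1875, 0.2653]
eef_rot: [0.0, 0.981, 0.193, 0.0]
wrist_force: [0.3, -0.3, 0.3]
opening: 1.002
grasp_force: 0.0
```

>>> {"name": "apply_moves", "arguments": {
  "moves": [
    {"jaw":1,"offset":[12,-34,1],"rot":[0,0,-3.8]},
    {"jaw":1,"offset":[14,-34,1],"rot":[0,0,-3.8]},
    {"jaw":1,"offset":[16,-33,1],"rot":[0,0,-3.8]},
    {"jaw":1,"offset":[18,-31,1],"rot":[0,0,-3.8]},
    {"jaw":1,"offset":[20,-30,1],"rot":[0,0,-3.8]}
  ]
}}

```text
time_s: 14.7
eef_pos: [0.4775, -0.0064, 0.2604]
eef_rot: [0.0, 0.936, 0.352, 0.0]
wrist_force: [0.3, -0.3, 0.5]
opening: 0.997
grasp_force: 0.0
```

>>> {"name": "apply_moves", "arguments": {
  "moves": [
    {"jaw":1,"offset":[22,-29,1],"rot":[0,0,-3.8]},
    {"jaw":1,"offset":[24,-27,1],"rot":[0,0,-3.8]},
    {"jaw":1,"offset":[26,-26,1],"rot":[0,0,-3.8]},
    {"jaw":1,"offset":[27,-24,1],"rot":[0,0,-3.8]},
    {"jaw":1,"offset":[29,-22,1],"rot":[0,0,-3.8]}
  ]
}}

```text
time_s: 15.32
eef_pos: [0.4657, 0.1751, 0.2554]
eef_rot: [0.0, 0.865, 0.502, 0.0]
wrist_force: [-0.5, -0.5, -0.1]
opening: 1.0
grasp_force: 0.0
```

>>> {"name": "apply_moves", "arguments": {
  "moves": [
    {"jaw":1,"offset":[30,-20,1],"rot":[0,0,-3.8]},
    {"jaw":1,"offset":[32,-18,1],"rot":[0,0,-3.8]},
    {"jaw":1,"offset":[33,-16,1],"rot":[0,0,-3.8]},
    {"jaw":1,"offset":[34,-14,1],"rot":[0,0,-3.8]},
    {"jaw":1,"offset":[35,-11,1],"rot":[0,0,-3.8]}
  ]
}}

```text
time_s: 15.95
eef_pos: [0.4547, 0.3577, 0.2503]
eef_rot: [0.0, 0.77, 0.638, 0.0]
wrist_force: [0.2, -1.1, -0.7]
opening: 0.998
grasp_force: 0.0
```

>>> {"name": "apply_moves", "arguments": {
  "moves": [
    {"jaw":1,"offset":[0,0,5],"rot":[0,0,0]},
    {"jaw":1,"offset":[0,0,5],"rot":[0,0,0]},
    {"jaw":1,"offset":[0,0,0],"rot":[0,0,0]},
    {"jaw":1,"offset":[0,0,0],"rot":[0,0,0]},
    {"jaw":1,"offset":[0,0,0],"rot":[0,0,0]}
  ]
}}

```text
time_s: 16.58
eef_pos: [0.4552, 0.356, 0.2407]
eef_rot: [0.0, 0.771, 0.636, 0.0]
wrist_force: [0.0, 0.4, 0.7]
opening: 1.002
grasp_force: 0.0
```

```bash
python3 - <<'E'
from h import *
T=tool(); print(T.round(4).tolist(), ctrl.get_obs()['q'].round(2))
for c in ['wrist','scene','top']:
    im,d,P,K,M=shot(c)
    if c=='wrist': save('w3.png',im)
    Q=P.reshape(-1,3); Q=Q[~np.isnan(Q[:,0])]
    Q=Q[(abs(Q[:,0]-.462)<.06)&(abs(Q[:,1]-.356)<.06)]
    for nm,lo,hi in (('packer',.080,.095),('rack',.022,.036)):
        p=Q[(Q[:,2]>lo)&(Q[:,2]<hi)]
        if len(p)<20: print(c,nm,len(p)); continue
        rc=cv2.minAreaRect((p[:,:2]*1000).astype(np.float32)); print(c,nm,len(p),np.median(p[:,2]).round(4),np.round(rc[0],1),np.round(rc[1],1),round(rc[2],1))
E
python3 plan.py 462 356 130 -10.8 5 1
```

```text
[[0.19, 0.9818, 0.0005, 0.4552], [0.9818, -0.19, 0.0002, 0.356], [0.0003, 0.0005, -1.0, 0.2407], [0.0, 0.0, 0.0, 1.0]] [ 0.46  0.18  1.59 -0.    1.37  0.65]
wrist packer 1008 0.088 [463. 354.] [59.9 17.3] 79.1
wrist rack 1177 0.03 [461.9 356. ] [86.4 41.7] 80.4
scene packer 126 0.087 [464.1 355.8] [62.8 24.5] 81.5
scene rack 217 0.0294 [465.2 357.7] [87.4 48.4] 79.0
top packer 182 0.0875 [462.5 355.1] [61.9 18. ] 79.3
top rack 261 0.0296 [462.1 356.6] [86.2 42.2] 80.0
16.725 [0.455  0.3563 0.2405] [-0.6  0.  -0.2] 0.9990347259630601 0.0
[{"jaw": 1.0, "offset": [0.2, 1.4, 22.1], "rot": [0.0, 0.0, 0.0]}, {"jaw": 1.0, "offset": [0.2, 1.4, 22.1], "rot": [0.0, 0.0, 0.0]}, {"jaw": 1.0, "offset": [0.2, 1.3, 22.1], "rot": [0.0, 0.0, 0.0]}, {"jaw": 1.0, "offset": [0.2, 1.4, 22.1], "rot": [0.0, 0.0, -0.1]}, {"jaw": 1.0, "offset": [0.2, 1.3, 22.1], "rot": [0.0, 0.0, 0.0]}]
```

View pics/w3.png

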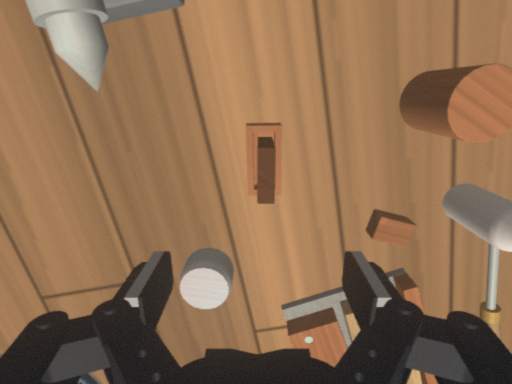

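>>> {"name": "apply_moves", "arguments": {
  "moves": [
    {"jaw":1,"offset":[0,4,40],"rot":[0,0,0]},
    {"jaw":1,"offset":[0,4,45],"rot":[0,0,0]},
    {"jaw":1,"offset":[0,0,45],"rot":[0,0,0]},
    {"jaw":1,"offset":[0,0,15],"rot":[0,0,0]},
    {"jaw":1,"offset":[0,0,5],"rot":[0,0,0]}
  ]
}}

```text
time_s: 17.35
eef_pos: [0.4628, 0.355, 0.0902]
eef_rot: [-0.0, 0.771, 0.637, -0.0]
wrist_force: [0.8, 0.3, -0.7]
opening: 0.998
grasp_force: 0.0
```

>>> {"name": "apply_moves", "arguments": {
  "moves": [
    {"jaw":1,"offset":[0,0,20],"rot":[0,0,0]},
    {"jaw":1,"offset":[0,0,16],"rot":[0,0,0]},
    {"jaw":1,"offset":[0,0,5],"rot":[0,0,0]},
    {"jaw":0.6,"offset":[0,0,0],"rot":[0,0,0]},
    {"jaw":0.45,"offset":[0,0,0],"rot":[0,0,0]}
  ]
}}

```text
time_s: 17.98
eef_pos: [0.4632, 0.3552, 0.0498]
eef_rot: [0.0, 0.771, 0.637, 0.0]
wrist_force: [0.2, 0.7, -0.0]
opening: 0.603
grasp_force: 0.0
```

>>> {"name": "apply_moves", "arguments": {
  "moves": [
    {"jaw":0.35,"offset":[0,0,0],"rot":[0,0,0]},
    {"jaw":0.25,"offset":[0,0,0],"rot":[0,0,0]},
    {"jaw":0,"offset":[0,0,0],"rot":[0,0,0]},
    {"jaw":0,"offset":[0,0,0],"rot":[0,0,0]},
    {"jaw":0,"offset":[0,0,0],"rot":[0,0,0]}
  ]
}}

```text
time_s: 18.6
eef_pos: [0.463, 0.355, 0.0496]
eef_rot: [0.0, 0.771, 0.637, 0.0]
wrist_force: [-0.5, 0.1, 3.1]
opening: 0.201
grasp_force: 60.0
```

>>> {"name": "apply_moves", "arguments": {
  "moves": [
    {"jaw":0,"offset":[0,0,-10],"rot":[0,0,0]},
    {"jaw":0,"offset":[0,0,-40],"rot":[0,0,0]},
    {"jaw":0,"offset":[0,0,-50],"rot":[0,0,0]},
    {"jaw":0,"offset":[0,0,-50],"rot":[0,0,0]},
    {"jaw":0,"offset":[0,0,-25],"rot":[0,0,0]}
  ]
}}

```text
time_s: 19.23
eef_pos: [0.4638, 0.3555, 0.2284]
eef_rot: [0.001, 0.771, 0.637, 0.002]
wrist_force: [0.5, -0.4, -1.6]
opening: 0.202
grasp_force: 59.8
```

```bash
python3 plan.py 544 -47 215 9.8 10 0
```

```text
19.225 [0.4638 0.3555 0.2284] [ 0.5 -0.4 -1.6] 0.20199160374533054 59.78022873401642
[{"jaw": 0.0, "offset": [-38.0, 15.5, 1.3], "rot": [0.0, 0.0, -2.1]}, {"jaw": 0.0, "offset": [-38.6, 14.1, 1.3], "rot": [0.0, 0.0, -2.1]}, {"jaw": 0.0, "offset": [-39.0, 12.6, 1.3], "rot": [0.0, 0.0, -2.1]}, {"jaw": 0.0, "offset": [-39.5, 11.2, 1.3], "rot": [0.0, 0.0, -2.1]}, {"jaw": 0.0, "offset": [-39.9, 9.8, 1.3], "rot": [0.0, 0.0, -2.0]}]
[{"jaw": 0.0, "offset": [-40.2, 8.4, 1.3], "rot": [0.1, 0.0, -2.1]}, {"jaw": 0.0, "offset": [-40.5, 6.9, 1.2], "rot": [0.0, 0.0, -2.0]}, {"jaw": 0.0, "offset": [-40.7, 5.4, 1.3], "rot": [0.1, 0.0, -2.1]}, {"jaw": 0.0, "offset": [-40.8, 4.0, 1.2], "rot": [0.0, -0.1, -2.0]}, {"jaw": 0.0, "offset": [-40.9, 2.5, 1.3], "rot": [0.1, 0.0, -2.1]}]
```

>>> {"name": "apply_moves", "arguments": {
  "moves": [
    {"jaw":0,"offset":[-38,15.5,1],"rot":[0,0,-2.1]},
    {"jaw":0,"offset":[-38.5,14,1],"rot":[0,0,-2.1]},
    {"jaw":0,"offset":[-39,12.5,1],"rot":[0,0,-2.1]},
    {"jaw":0,"offset":[-39.5,11,1],"rot":[0,0,-2.1]},
    {"jaw":0,"offset":[-40,10,1],"rot":[0,0,-2.0]}
  ]
}}

```text
time_s: 19.85
eef_pos: [0.5026, 0.1524, 0.2197]
eef_rot: [0.0, 0.71, 0.704, 0.0]
wrist_force: [0.6, -0.1, -0.6]
opening: 0.202
grasp_force: 59.7
```

>>> {"name": "apply_moves", "arguments": {
  "moves": [
    {"jaw":0,"offset":[-40,8.5,1],"rot":[0,0,-2.1]},
    {"jaw":0,"offset":[-40.5,7,1],"rot":[0,0,-2.0]},
    {"jaw":0,"offset":[-40.5,5.5,1],"rot":[0,0,-2.1]},
    {"jaw":0,"offset":[-41,4,1],"rot":[0,0,-2.0]},
    {"jaw":0,"offset":[-41,2.5,1],"rot":[0,0,-2.1]}
  ]
}}

```text
time_s: 20.48
eef_pos: [0.543, -0.0488, 0.2147]
eef_rot: [0.0, 0.644, 0.765, 0.0]
wrist_force: [0.6, 0.3, -1.1]
opening: 0.205
grasp_force: 59.6
```

>>> {"name": "apply_moves", "arguments": {
  "moves": [
    {"jaw":0,"offset":[0,0,40],"rot":[0,0,0]},
    {"jaw":0,"offset":[0,0,40],"rot":[0,0,0]},
    {"jaw":0,"offset":[0,0,20],"rot":[0,0,0]},
    {"jaw":0,"offset":[0,0,0],"rot":[0,0,0]},
    {"jaw":0,"offset":[0,0,0],"rot":[0,0,0]}
  ]
}}

```text
time_s: 21.1
eef_pos: [0.5437, -0.0477, 0.1156]
eef_rot: [0.001, 0.644, 0.765, 0.0]
wrist_force: [0.1, 0.6, 0.5]
opening: 0.204
grasp_force: 59.7
```

Run:
```python
from h import *
T=tool(); print(T.round(4).tolist())
im,d,P,K,M=shot('wrist'); save('w4.png',im)
c,s=np.cos(np.radians(9.8)),np.sin(np.radians(9.8))
L=(P-[.5607,.016,0])@np.array([[c,s,0],[-s,c,0],[0,0,1]]).T*1000
J=L.reshape(-1,3); J=J[~np.isnan(J[:,0])]
top=J[(abs(J[:,2]-42)<3)&(abs(J[:,1]+59)<50)]
a=top[(top[:,0]<-30)&(top[:,0]>-110)]; t=top[(top[:,0]>-22)&(top[:,0]<72)]
for y in (-90,-80,-70,-60,-50,-40,-30,-20):
    A=a[abs(a[:,1]-y)<3,0]; B=t[abs(t[:,1]-y)<3,0]
    print(y,len(A),len(B),A.max().round(1) if len(A) else '',B.min().round(1) if len(B) else '', B.max().round(1) if len(B) else '')
g=(T[:3,3]-[.5607,.016,0])*1000; print('tcp jig',c*g[0]+s*g[1],-s*g[0]+c*g[1])
pk=J[(J[:,2]>T[2,3]*1000-45)&(J[:,2]<T[2,3]*1000+35)&(abs(J[:,0]+27)<14)&(abs(J[:,1]+59)<36)]
print(len(pk),pk.min(0),pk.max(0),np.percentile(pk,[5,95],axis=0))
```

```text
[[-0.1703, 0.9854, 0.0017, 0.5437], [0.9854, 0.1703, -0.0005, -0.0477], [-0.0008, 0.0016, -1.0, 0.1156], [0.0, 0.0, 0.0, 1.0]]
-90 355 598 -47.7 -9.9 66.0
-80 429 661 -45.8 -11.7 66.2
-70 458 720 -44.0 -12.7 67.1
-60 479 729 -43.8 -12.2 67.7
-50 505 771 -43.6 -11.6 68.2
-40 538 799 -43.4 -11.1 68.8
-30 544 834 -43.9 -10.5 69.6
-20 584 888 -43.7 -9.4 70.1
tcp jig -27.554137174242246 -59.84279286528878
2344 [-40.98803757 -49.85834621  81.61807075] [-13.69509046 -29.53379581 150.56235555] [[-38.46845124 -49.11321327  89.29281546]
 [-15.24174922 -30.06856505 149.11102298]]
```

View pics/w4.png

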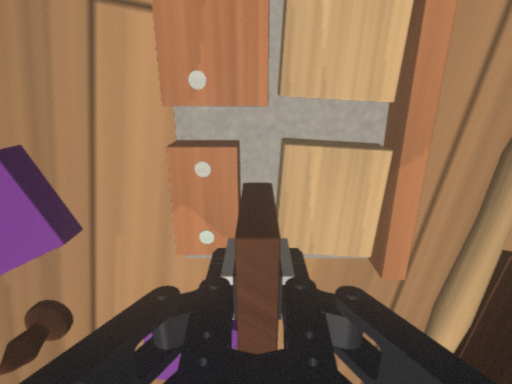

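>>> {"name": "apply_moves", "arguments": {
  "moves": [
    {"jaw":0,"offset":[0,0,15],"rot":[0,0,0]},
    {"jaw":0,"offset":[0,0,15],"rot":[0,0,0]},
    {"jaw":0,"offset":[0,0,10],"rot":[0,0,0]},
    {"jaw":0,"offset":[0,0,0],"rot":[0,0,0]},
    {"jaw":0,"offset":[0,0,0],"rot":[0,0,0]}
  ]
}}

```text
time_s: 21.78
eef_pos: [0.5431, -0.0475, 0.0744]
eef_rot: [0.0, 0.644, 0.765, 0.0]
wrist_force: [0.3, -0.1, -0.1]
opening: 0.2
grasp_force: 59.7
```

>>> {"name": "apply_moves", "arguments": {
  "moves": [
    {"jaw":0,"offset":[0,0,10],"rot":[0,0,0]},
    {"jaw":0,"offset":[0,0,6],"rot":[0,0,0]},
    {"jaw":0,"offset":[0,0,2],"rot":[0,0,0]},
    {"jaw":0,"offset":[0,0,0],"rot":[0,0,0]},
    {"jaw":0,"offset":[0,0,0],"rot":[0,0,0]}
  ]
}}

```text
time_s: 22.4
eef_pos: [0.5431, -0.0475, 0.0565]
eef_rot: [0.0, 0.644, 0.765, 0.0]
wrist_force: [-0.3, -0.4, -0.2]
opening: 0.203
grasp_force: 59.7
```

>>> {"name": "apply_moves", "arguments": {
  "moves": [
    {"jaw":0,"offset":[0,3,0],"rot":[0,0,0]},
    {"jaw":0,"offset":[0,3,0],"rot":[0,0,0]},
    {"jaw":0,"offset":[0,2,0],"rot":[0,0,0]},
    {"jaw":0,"offset":[0,1,0],"rot":[0,0,0]},
    {"jaw":0,"offset":[0,1,0],"rot":[0,0,0]}
  ]
}}

```text
time_s: 23.02
eef_pos: [0.5527, -0.0458, 0.0562]
eef_rot: [-0.0, 0.644, 0.765, -0.0]
wrist_force: [-1.0, -1.5, -0.2]
opening: 0.201
grasp_force: 59.7
```

>>> {"name": "apply_moves", "arguments": {
  "moves": [
    {"jaw":0,"offset":[0,1,0],"rot":[0,0,0]},
    {"jaw":0,"offset":[0,0.8,0],"rot":[0,0,0]},
    {"jaw":0,"offset":[0,0.8,0],"rot":[0,0,0]},
    {"jaw":0,"offset":[0,0.4,0],"rot":[0,0,0]},
    {"jaw":0,"offset":[0,0,0],"rot":[0,0,0]}
  ]
}}

```text
time_s: 23.65
eef_pos: [0.5558, -0.0452, 0.0563]
eef_rot: [0.0, 0.644, 0.765, 0.0]
wrist_force: [-0.7, -1.0, -0.6]
opening: 0.201
grasp_force: 59.7
```

>>> {"name": "apply_moves", "arguments": {
  "moves": [
    {"jaw":0,"offset":[0,0.5,0],"rot":[0,0,0]},
    {"jaw":0,"offset":[0,0.5,0],"rot":[0,0,0]},
    {"jaw":0,"offset":[0,0,0],"rot":[0,0,0]},
    {"jaw":0,"offset":[0,0,0],"rot":[0,0,0]},
    {"jaw":0,"offset":[0,0,0],"rot":[0,0,0]}
  ]
}}

```text
time_s: 24.28
eef_pos: [0.5568, -0.045, 0.0563]
eef_rot: [0.0, 0.644, 0.765, 0.0]
wrist_force: [-0.4, -0.3, -0.4]
opening: 0.202
grasp_force: 59.7
```

>>> {"name": "apply_moves", "arguments": {
  "moves": [
    {"jaw":0,"offset":[0,0.5,0],"rot":[0,0,0]},
    {"jaw":0,"offset":[0,0.5,0],"rot":[0,0,0]},
    {"jaw":0,"offset":[0,0,0],"rot":[0,0,0]},
    {"jaw":0,"offset":[0,0,0],"rot":[0,0,0]},
    {"jaw":0,"offset":[0,0,0],"rot":[0,0,0]}
  ]
}}

```text
time_s: 24.9
eef_pos: [0.5577, -0.045, 0.0563]
eef_rot: [-0.0, 0.644, 0.765, -0.0]
wrist_force: [-2.1, -0.5, 1.0]
opening: 0.204
grasp_force: 59.8
```

>>> {"name": "apply_moves", "arguments": {
  "moves": [
    {"jaw":0,"offset":[0,0.5,0],"rot":[0,0,0]},
    {"jaw":0,"offset":[0,0,0],"rot":[0,0,0]},
    {"jaw":0,"offset":[0,0,0],"rot":[0,0,0]},
    {"jaw":0,"offset":[0,0,0],"rot":[0,0,0]},
    {"jaw":0,"offset":[0,0,0],"rot":[0,0,0]}
  ]
}}

```text
time_s: 25.52
eef_pos: [0.5579, -0.0448, 0.0562]
eef_rot: [-0.0, 0.644, 0.765, -0.0]
wrist_force: [-4.3, -0.5, 3.8]
opening: 0.204
grasp_force: 60.1
```

Contact is building. I'll press a little further to get a firm push.

>>> {"name": "apply_moves", "arguments": {
  "moves": [
    {"jaw":0,"offset":[0,0.5,0],"rot":[0,0,0]},
    {"jaw":0,"offset":[0,0.5,0],"rot":[0,0,0]},
    {"jaw":0,"offset":[0,0,0],"rot":[0,0,0]},
    {"jaw":0,"offset":[0,0,0],"rot":[0,0,0]},
    {"jaw":0,"offset":[0,0,0],"rot":[0,0,0]}
  ]
}}

```text
time_s: 26.15
eef_pos: [0.558, -0.0448, 0.0561]
eef_rot: [-0.001, 0.644, 0.765, -0.001]
wrist_force: [-8.3, -2.1, 6.2]
opening: 0.204
grasp_force: 60.4
```

>>> {"name": "apply_moves", "arguments": {
  "moves": [
    {"jaw":0,"offset":[0,0.5,0],"rot":[0,0,0]},
    {"jaw":0,"offset":[0,0,0],"rot":[0,0,0]},
    {"jaw":0,"offset":[0,0,0],"rot":[0,0,0]},
    {"jaw":0,"offset":[0,0,0],"rot":[0,0,0]},
    {"jaw":0,"offset":[0,0,0],"rot":[0,0,0]}
  ]
}}

```text
time_s: 26.78
eef_pos: [0.558, -0.0447, 0.056]
eef_rot: [-0.001, 0.644, 0.765, -0.001]
wrist_force: [-9.3, -2.2, 6.6]
opening: 0.202
grasp_force: 60.5
```

Run:
```python
from h import *
T=tool(); o=ctrl.get_obs(); print(T.round(4).tolist(),o['wrist_force'],o['torque'],o['grasp_force'])
im,d,P,K,M=shot('wrist'); save('w5.png',im)
c,s=np.cos(np.radians(9.8)),np.sin(np.radians(9.8))
J=((P-[.5607,.016,0])@np.array([[c,s,0],[-s,c,0],[0,0,1]]).T*1000).reshape(-1,3); J=J[~np.isnan(J[:,0])]
t=J[(abs(J[:,2]-42)<1.7)&(abs(J[:,1]+59)<50)&(J[:,0]>-15)&(J[:,0]<90)]
f=J[(abs(J[:,2]-46)<1.5)&(abs(J[:,1]+59)<50)&(J[:,0]>60)&(J[:,0]<110)]
for y in (-60,-50,-40,-30,-20):
    A=t[abs(t[:,1]-y)<2,0]; B=f[abs(f[:,1]-y)<2,0]
    print(y,len(A),A.min().round(1) if len(A) else '',A.max().round(1) if len(A) else '',B.min().round(1) if len(B) else '',B.max().round(1) if len(B) else '')
z=[np.median(t[abs(t[:,0]-x)<4,2]).round(1) for x in (5,20,35,50,65)]; print(z)
```

```text
[[-0.1704, 0.9854, -0.0038, 0.558], [0.9854, 0.1704, -0.0001, -0.0447], [0.0005, -0.0038, -1.0, 0.056], [0.0, 0.0, 0.0, 1.0]] [-9.26090919 -2.16610138  6.64958079] [-0.46562889  1.79425362 -0.01808639] 60.51055133342743
-60 747 3.4 75.2 73.8 94.1
-50 850 -2.7 75.1 73.8 94.6
-40 921 -4.1 75.1 73.8 94.3
-30 1029 -14.7 75.4 73.8 94.5
-20 1045 -5.4 75.4 73.8 94.2
[np.float64(41.9), np.float64(41.9), np.float64(41.9), np.float64(41.9), np.float64(41.9)]
```

View pics/w5.png

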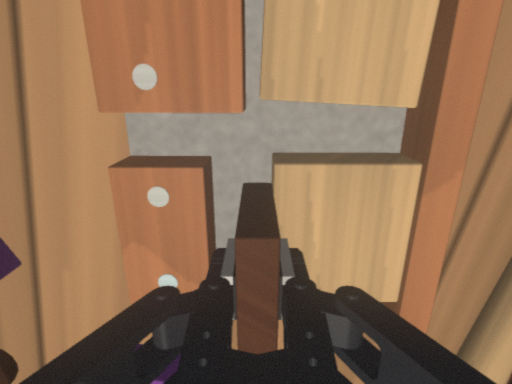

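Run:
```python
from h import *
c,s=np.cos(np.radians(9.8)),np.sin(np.radians(9.8))
for cam in ['wrist','top','scene']:
    im,d,P,K,M=shot(cam)
    J=((P-[.5607,.016,0])@np.array([[c,s,0],[-s,c,0],[0,0,1]]).T*1000).reshape(-1,3); J=J[~np.isnan(J[:,0])]
    t=J[(abs(J[:,2]-42)<1.7)]
    def edge(x0,x1,ylo,yhi):
        q=[(x,t[(abs(t[:,0]-x)<2)&(t[:,1]>ylo)&(t[:,1]<yhi),1].max()) for x in np.arange(x0,x1,4) if ((abs(t[:,0]-x)<2)&(t[:,1]>ylo)&(t[:,1]<yhi)).sum()>3]
        q=np.array(q); k=np.polyfit(q[:,0],q[:,1],1); return np.degrees(np.arctan(k[0])).round(2),k[1].round(1),np.abs(np.polyval(k,q[:,0])-q[:,1]).max().round(2)
    f=J[(J[:,2]>44.5)&(J[:,2]<48)&(J[:,0]>60)&(J[:,0]<100)]
    ys=np.arange(-100,100,8); q=np.array([(y,f[abs(f[:,1]-y)<3,0].max()) for y in ys if (abs(f[:,1]-y)<3).sum()>3])
    fy=np.degrees(np.arctan(np.polyfit(q[:,0],q[:,1],1)[0]))if len(q)>3 else None
    print(cam,'tile_a side',edge(2,68,-45,0),'stop_a side',edge(-92,-46,-45,0),'fence far edge rot',-fy, 'tile_b',edge(-0,66,50,125))
    sd=P.reshape(-1,3); sd=sd[(abs(sd[:,0]-.5)<.05)&(abs(sd[:,1]+.369)<.05)&(sd[:,2]>.185)&(sd[:,2]<.21)]
    if len(sd): print('rib',sd.mean(0).round(3),sd[:,2].max())
o=ctrl.get_obs(); print(o['time_s'],o['wrist_force'],o['grasp_force'],o['eef_pos'])
```

```text
wrist tile_a side (np.float64(-0.08), np.float64(-12.6), np.float64(0.3)) stop_a side (np.float64(-0.31), np.float64(-15.1), np.float64(0.22)) fence far edge rot -0.13237457114183926 tile_b (np.float64(-0.0), np.float64(62.8), np.float64(0.18))Traceback (most recent call last):
  File "<stdin>", line 13, in <module>
  File "<stdin>", line 9, in edge
IndexError: too many indices for array: array is 1-dimensional, but 2 were indexed
```

```bash
python3 -c "
from h import *
o=ctrl.get_obs(); print(o['time_s'],o['wrist_force'],o['grasp_force'],o['eef_pos']); print(ctrl.hand_in())"
```

```text
26.925 [-9.74411708 -2.5642247   5.5260072 ] 60.50995945930481 [ 0.55804863 -0.04476903  0.05599522]
the job is handed in; nothing more can be done
None
```

The job is handed in, but the judge returned no verdict: the saddle hung level astride the bar when last checked after release, and the gripped packer holds `tile_a` on the fence with about 10 N, square to within about 0.3° and flush to about 1 mm.

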